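# Put the dead lantern batteries in the screw-lid tub

## Robot

A 6-joint arm with a two-finger parallel gripper is mounted at the origin on the work surface. World frame = base frame: x ahead of the robot, y to its left, z up, the work surface at z = 0. Lengths are in m, angles in rad, forces in N, time in s.
With the tool pointing down it reaches from about 0.275 to 0.825 m from the base axis. Payload 4.9 kg.
Tool frame: the origin (TCP) lies midway between the tips of the shut fingers; the grasp point (between the pads) lies 19 mm behind it; z points along the fingers, y is the line along which they close (so a half turn about z gives the same grasp; the last joint's range is limited). The gripper opens to 85 mm and grips with 20 to 120 N. Pads are 22 mm wide; open, the fingers measure 114 mm over their backs; the gripper's body (76 mm by 85 mm) begins 54 mm behind the grasp point. The pads swing forward as they close: fully open they stand 13 mm farther back than shut.
Start: joints at [1.16, 0.326, -0.193, 1.052, 0, 1.437], TCP at [0.15, 0.529, 0.231] pointing down, gripper open.
Joint ranges: [-2.65, 2.65], [-0.97, 1.79], [-1.3, 1.35], [-1.93, 2.1], [-1.47, 1.37], [-3.14, 3.14]. Speed limits (rad/s): [2.57, 2.57, 3.14, 3.14, 3.14, 3.14].

## Interface

Orientations are given as a unit quaternion [x, y, z, w].
In Python, from rig import reach, servo_line, movej, command_gripper, pause, ik, observe, camera, camera_model, MotionError, hand_in gives the robot as it stands. The module is installed in compiled form; this text tells all that it offers. Calls block until the motion is done:
- reach(position, orientation): joint-space move of the TCP to a pose.
- servo_line(position, rot=None, v=0.15): straight line of the TCP; rot=None keeps the orientation; v is the mean speed in m/s.
- movej(angles): joint-space move.
- command_gripper(opening): opening from 0.0 (shut) to 1.0 (fully open); the grip force is fixed at half the most; returns when the fingers have stopped.
- pause(seconds).
- ik(position, orientation): joint angles nearest the present ones, or None.
- observe(): the state.
- camera(name): name is "scene" or "top" or "wrist"; returns the picture (400x640x3 uint8, red, green, blue); there is no depth.
- camera_model(name): a dict with "fx", "fy", "cx", "cy" (pixels), "D" ([k1, k2, p1, p2, k3] as OpenCV has them; the pictures are not rectified), "world_to_cam" (4x4, takes a point from world to camera coordinates); the wrist camera has in their place "T_tool_cam" (4x4, takes a point from camera to tool coordinates, whose origin is the TCP and whose axes are the flange's). Camera axes: x right, y up, looking along -z (the intrinsics and any distortion apply to the point x, -y, -z); pixel columns grow to the right and rows downward; lengths in m; the calibration is good to about 2 mm. A picture is of the moment at which its call begins: read the wrist's pose just before it. camera_model takes no time and is no camera call.
A pose or a line that the arm cannot do raises MotionError and nothing moves.
- hand_in(): hands the job in; it is judged then, once.
The state is a dict: "time": time; "joints": joint angles; "joint_vel": joint speeds; "joint_efforts": joint torques, N m; "ee_pos": TCP position; "eef_rot": TCP orientation; "wrist_force": force on the tool from outside, world axes, zero at the start; "wrist_torque": the same for the moment, N m; "opening": opening from 0.0 (shut) to 1.0 (fully open); "grasp_force": force on a finger pad.
Only numpy, scipy, OpenCV 4.12 (cv2) and the standard library are available. Lean on these libraries where they do the work, as an engineer would, in place of code of your own. Each camera call takes 0.05 s, during which the arm holds its last target. There are 200 camera calls.

## Task

Put the worn-out lantern batteries on the bench away in the white battery tub. First push the tub square and flush into the corner of the wooden bench stop so that it cannot turn, then unscrew its lid, lift it off and lay it on the bench grip bar upwards, and put every battery lying on the bench into the tub. Leave the tub open, standing flush in the stop, and do not knock the other things on the bench about.

Things in the scene. Friction and masses are not known exactly. Their poses are not given: they have to be found in the camera images.
- stop_corner (a point): inner corner, at bench level, of the bench stop: two pale wooden battens 28 mm wide, 30 mm high, screwed to the bench in an L. Inner faces run from here along the point's -x (200 mm) and -y (182 mm); the tub belongs in the quadrant between them (point -x, -y), which opens towards the robot and the middle of the bench. Fixed; its place and yaw (within 0.15 rad) vary
- tub: square white plastic tub, sides 130 x 130 mm and straight to 72 mm high, weighted base (1.6 kg, slides at 7 to 13 N); origin at the centre of its underside, axes square to its sides. Flush in the stop its origin is 65 mm from both inner faces, x axis parallel to the stop's. Starts 20 to 85 mm off both faces, turned up to 0.35 rad. 123 mm high overall with the lid on
- tub_mouth (a point): centre of the mouth of the tub's round neck, at its rim, 91.5 mm above the bench: 100 mm across, neck outside 108 mm (116 mm over the thread); a soft seal ring on the rim rises 3 mm above it when the lid is off. The tub is 118 x 118 mm inside below the neck, its floor 6 mm thick
- lid_bar (a point): centre of the grip bar moulded on the flat top of the tub's black round screw lid. Bar 90 mm long (point x), 18 mm wide (point y), 26 mm high. The lid is 126 mm across, 49 mm high over all, 130 g; this point is 36 mm above its lower edge and 13 mm above its flat top; point z points up when the lid is the right way up
- lid: the same lid; origin at the centre of its lower edge. Screwed on tight at the start, the bar along the tub's x axis, origin 74 mm above the tub's. Right-hand thread: unscrews anticlockwise seen from above, stiff at first (sprung seal, under 0.6 N m), rises 17 mm a turn, comes free after 3.9 rad in all (10 mm up), then lifts straight off
- batt_a_mid (a point): centre of a grey sealed block battery, 66 x 35 x 20 mm (point x, y, z), 95 g, a dark band and two tiny flat brass terminals (3 mm proud) at its +x end; lies flat on its 66 x 35 mm face at the start, any yaw. None if this battery is absent
- batt_b_mid (a point): second such battery, may be absent
- batt_c_mid (a point): third such battery, may be absent
- batt_d_mid (a point): fourth such battery, may be absent
- screwdriver: bystander: red-handled screwdriver 190 mm long, 26 mm thick, along its x; origin under its middle
- pliers: bystander: steel needle-nose pliers 175 mm long along its x, 16 mm high; origin near the middle, on the bench
- saucer: bystander: white saucer of screws, 120 mm across, 17 mm high; origin under its centre
- solder_reel: bystander: black and steel solder reel standing on its flange, 62 mm across, 38 mm high; origin under its centre
Things that resemble listed ones, but are neither listed nor needed, are in the scene too. Leave any blue look-alike of the part that bears batt_a_mid alone.

How it is judged:
By the outcome, as a careful person would: the job done as asked, in the order asked, and still so for the second after the job is handed in, with the robot touching nothing.
Of batt_a, batt_b, batt_c, batt_d only 2 to 4 are there at a start; the rules pass over those that are not, and their reading is None.
At some moment in a run one of batt_a, batt_b, batt_c, batt_d, tub may be knocked a few centimetres aside while the robot is not near it.
Once in a run the grip may slacken for a moment while it holds something.
It also fails if it takes over 210 s, if anything falls off the work surface, if the arm or the gripper's body presses on something with over 40 N, if the wrist force passes 120 N, or if a joint passes its speed limit or range.

## Working session

There is one attempt and no reset: what is moved stays moved. The work goes in short steps, each a Python script; the robot and the scene stay as the last script left them, time stands still between calls to the robot, and variables do not carry over. Pictures are saved under pics/ and viewed, at most 14 in all, crops included, and the job is handed in when it is done.

```bash
mkdir -p pics; ls; cat > h.py <<'E'
import numpy as np, cv2
from scipy.spatial.transform import Rotation as R
from rig import *
def K(m): return np.array([[m["fx"],0,m["cx"]],[0,m["fy"],m["cy"]],[0,0,1.]]), np.array(m["D"],float)
def c2w(name, st=None):
    m=camera_model(name)
    if name!="wrist": return m,np.linalg.inv(np.array(m["world_to_cam"]))
    st=st or observe(); T=np.eye(4); T[:3,:3]=R.from_quat(st["eef_rot"]).as_matrix(); T[:3,3]=st["ee_pos"]
    return m,T@np.array(m["T_tool_cam"])
def px2w(name,px,z,st=None):
    m,T=c2w(name,st); k,d=K(m)
    u=cv2.undistortPoints(np.array(px,float).reshape(-1,1,2),k,d).reshape(-1,2)
    r=np.c_[u[:,0],-u[:,1],-np.ones(len(u))]@T[:3,:3].T; o=T[:3,3]
    return o+r*((z-o[2])/r[:,2])[:,None]
def w2px(name,P,st=None):
    m,T=c2w(name,st); k,d=K(m); P=np.atleast_2d(P)
    c=(P-T[:3,3])@T[:3,:3]
    return cv2.projectPoints(c*[1,-1,-1],np.zeros(3),np.zeros(3),k,d)[0].reshape(-1,2)
def snap(name,fn=None):
    st=observe(); im=camera(name)
    if fn: cv2.imwrite("pics/"+fn,im[:,:,::-1])
    return im,st
def down(yaw):  # tool y (closing) at world angle yaw+90deg ; tool x at yaw
    return (R.from_euler('z',yaw)*R.from_euler('x',np.pi)).as_quat()
E
python3 - <<'E'
from h import *
a,_=snap("top","top0.png"); b,_=snap("scene","scene0.png")
s=observe(); print(s["time"],s["eef_rot"],R.from_quat(s["eef_rot"]).as_matrix().round(2))
for n in("top","scene"):
    m,T=c2w(n); print(n,T.round(3).tolist(),m["fx"],m["D"])
print(camera_model("wrist")["T_tool_cam"])
E
```

```text
pics
0.1 [ 1.37964714e-01  9.90436825e-01 -7.65765364e-04 -2.15503479e-04] [[-0.96  0.27 -0.  ]
 [ 0.27  0.96 -0.  ]
 [ 0.   -0.   -1.  ]]
top [[0.015, 0.996, -0.084, 0.479], [-1.0, 0.016, 0.009, -0.011], [0.011, 0.084, 0.996, 1.293], [0.0, 0.0, 0.0, 1.0]] 444.51556915021143 [0.01897326 0.         0.         0.         0.        ]
scene [[0.271, -0.715, 0.644, 1.272], [0.962, 0.192, -0.193, -0.234], [0.014, 0.672, 0.74, 0.899], [0.0, 0.0, 0.0, 1.0]] 414.32073657064984 [-0.11093651  0.          0.          0.          0.        ]
[[ 4.85071966e-04  9.52816008e-01  3.03548053e-01  7.86237334e-02]
 [ 9.99999853e-01 -5.36155966e-04  8.49489648e-05 -5.97514557e-04]
 [ 2.43689833e-04  3.03547967e-01 -9.52816127e-01 -1.42993968e-01]
 [ 0.00000000e+00  0.00000000e+00  0.00000000e+00  1.00000000e+00]]
```

View pics/top0.png

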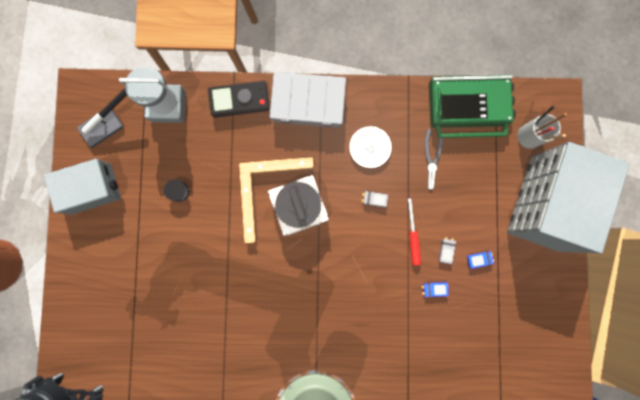

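View pics/scene0.png

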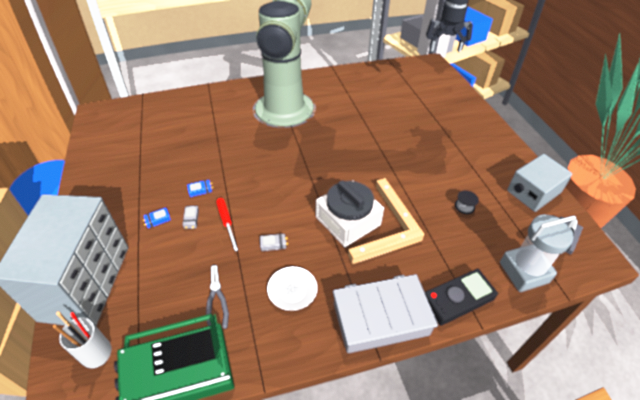

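The top view shows two grey batteries at (376,200) and (447,251). The blue look-alikes are at (436,290) and (481,261). The stop corner is near (247,168), the tub at (299,205) and the saucer at (370,147). Next I take a closer wrist view of the tub and stop.

```bash
python3 - <<'E'
from h import *
for n,p,z in [("corner",(251,172),.03),("tub",(299,205),.1),("b1",(376,200),.02),("b2",(447,251),.02),("blue1",(436,290),.02),("blue2",(481,261),.02),("saucer",(370,147),.01),("reel",(176,190),.03),("driver",(415,240),.02)]:
    print(n,px2w("top",p,z)[0].round(3))
t=px2w("top",(299,205),.1)[0]
reach([t[0]-.06,t[1]+.02,.36],down(np.pi))
im,st=snap("wrist","w1.png"); print(st["time"],st["joints"],camera_model("wrist")["fx"])
snap("top","top1.png")
E
```

```text
corner [0.674 0.196 0.03 ]
tub [0.576 0.053 0.1  ]
b1 [ 0.6   -0.164  0.02 ]
b2 [ 0.457 -0.367  0.02 ]
blue1 [ 0.347 -0.335  0.02 ]
blue2 [ 0.431 -0.463  0.02 ]
saucer [ 0.757 -0.146  0.01 ]
reel [0.619 0.407 0.03 ]
driver [ 0.487 -0.276  0.02 ]
2.2417 [ 8.48702066e-04  2.20045220e-01 -1.03764820e-02  1.34070580e+00
  2.51873211e-04 -2.40220853e-04] 348.8354116335466
```

View pics/w1.png

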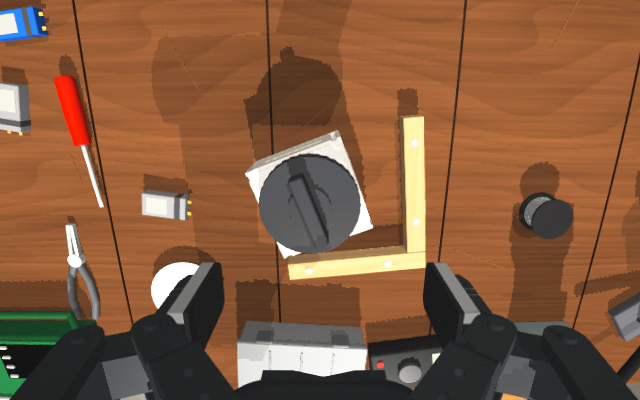

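The wrist view shows the stop with its inner corner at about (405,248), the tub centred near (310,203) and turned about 20°, and a grey battery at (165,205). I'll now measure the stop, tub and batteries.

```bash
cat >> h.py <<'E'
def pale(im):
    h=cv2.cvtColor(im,cv2.COLOR_RGB2HSV); return cv2.inRange(h,(18,60,170),(32,160,255))
def biggest(m):
    n,l,s,_=cv2.connectedComponentsWithStats(m); i=1+s[1:,4].argmax(); return (l==i).astype(np.uint8)*255
def fit(P):
    vx,vy,x,y=cv2.fitLine(np.float32(P[:,:2]),cv2.DIST_HUBER,0,.001,.001).ravel(); return np.array([x,y]),np.array([vx,vy])
def stop_wrist(im,st):
    m=biggest(pale(im)); ys,xs=np.where(m>0)
    # outer right edge (rows of the long batten), outer lower edge
    rows=np.arange(ys.min()+8,ys.max()-35); E1=np.array([(xs[ys==r].max()+.5,r) for r in rows])
    cols=np.arange(xs.min()+8,xs.max()-12); E2=np.array([(c,ys[xs==c].max()+.5) for c in cols])
    p1,d1=fit(px2w("wrist",E1,.03,st)); p2,d2=fit(px2w("wrist",E2,.03,st))
    d1*=np.sign(d1[0]); d2*=np.sign(d2[1])
    a1=np.arctan2(d1[1],d1[0]); a2=np.arctan2(-d2[0],d2[1])
    s=np.linalg.solve(np.c_[d1,-d2],p2-p1); o=p1+d1*s[0]; yaw=(a1*200+a2*182)/382
    return o-R.from_euler('z',yaw).as_matrix()[:2,:2]@[.028,.028],yaw,a1,a2
E
python3 - <<'E'
from h import *
im=cv2.imread("pics/w1.png")[:,:,::-1].copy(); st=observe()
print("stop",stop_wrist(im,st))
m=biggest(pale(im)); 
hsv=cv2.cvtColor(im,cv2.COLOR_RGB2HSV)
# top-view check of stop
t=cv2.imread("pics/top0.png")[:,:,::-1].copy(); mt=biggest(pale(t)); r=cv2.approxPolyDP(cv2.findContours(mt,0,2)[0][0],4,True)[:,0]
print(px2w("top",r,.03).round(3).tolist())
w=cv2.inRange(hsv,(0,0,170),(180,40,255)); w[:, :200]=0; w[270:]=0; w=biggest(w)
h=cv2.convexHull(np.concatenate(cv2.findContours(w,0,2)[0])); q=cv2.approxPolyDP(h,8,True)[:,0]; print(q.tolist()); print(px2w("wrist",q,.072,st).round(3).tolist())
# lid: dark component
d=cv2.inRange(hsv,(0,0,0),(180,80,110)); d[:150]=0; d[256:]=0; d[:,:250]=0; d[:,372:]=0
d=biggest(cv2.morphologyEx(d,cv2.MORPH_OPEN,np.ones((5,5)))); c=cv2.findContours(d,0,2)[0][0]; e=cv2.fitEllipse(cv2.convexHull(c)); print(e,px2w("wrist",e[0],.097,st))
for n,p in [("b1",(165,205))]: print(n,px2w("wrist",p,.02,st))
cv2.imwrite("pics/w1c.png",cv2.resize(im[100:290,220:440],None,fx=3,fy=3)[:,:,::-1])
E
```

```text
stop (array([0.67136052, 0.19864514]), np.float32(0.10024819), np.float32(0.099248774), np.float32(0.101346456))
[[0.718, 0.025, 0.03], [0.697, 0.228, 0.03], [0.477, 0.207, 0.03], [0.483, 0.182, 0.03], [0.671, 0.202, 0.03], [0.691, 0.031, 0.03]]
[[245, 173], [334, 132], [372, 227], [350, 235], [258, 202]]
[[0.54, -0.025, 0.072], [0.488, 0.087, 0.072], [0.613, 0.139, 0.072], [0.625, 0.11, 0.072], [0.578, -0.011, 0.072]]
((309.31829833984375, 203.1020050048828), (99.16211700439453, 100.88603973388672), 97.08131408691406) [[0.57144589 0.05694667 0.097     ]]
b1 [[ 0.60039509 -0.15963661  0.02      ]]
```

View pics/w1c.png

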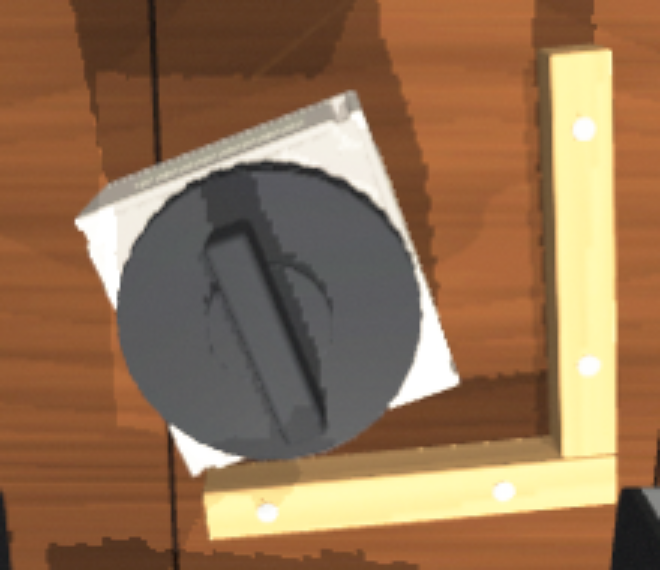

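```bash
cat >> h.py <<'E'
C=np.array([.6714,.1986]); Y=.1002
S=R.from_euler('z',Y).as_matrix()
def s2w(x,y,z): return np.r_[C,0]+S@[x,y,z]
def w2s(p): p=np.array(p); return S[:2,:2].T@(p[:2]-C)
def push_rot(p,th=np.radians(20)):
    p=S@np.array(p,float); z=np.sin(th)*p-np.array([0,0,np.cos(th)]); y=np.cross([0,0,1.],p); return R.from_matrix(np.c_[np.cross(y,z),y,z]).as_quat()
def push(axis,start,end,other,zt=.028,lim=26):
    """push along +axis of the stop frame; start/end: TCP coordinate along it"""
    f=lambda a,z: s2w(a,other,z) if axis==0 else s2w(other,a,z)
    p=[1,0,0] if axis==0 else [0,1,0]; q=push_rot(p); d=S@np.array(p,float)
    reach(f(start,.2),q); servo_line(f(start,zt),v=.2); f0=np.array(observe()["wrist_force"])
    a=start
    while a<end+.012:
        st=.005 if a<end-.012 else .0015
        a+=st; servo_line(f(a,zt),v=.05); F=-(np.array(observe()["wrist_force"])-f0)@d
        if F>lim: break
    s=observe(); print("push end",a,"exp",end,"F",F,"act",w2s(s["ee_pos"]),s["time"])
    servo_line(f(a-.03,zt),v=.1); servo_line(f(a-.04,.22),v=.25)
E
python3 - <<'E'
from h import *
command_gripper(1.0)
push(1,-.243,-.130-.010,-.114)
im,st=snap("top","top2.png")
E
```

```text
push end -0.1299999999999999 exp -0.14 F 29.27190957722602 act [-0.11228482 -0.13975455] 13.1167
```

View pics/top2.png

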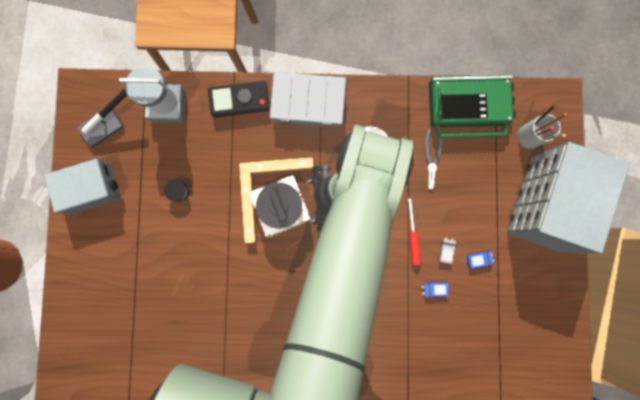

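```bash
cat >> h.py <<'E'
def tub_top(im,lid=True,name="top"):
    h=cv2.cvtColor(im,cv2.COLOR_RGB2HSV); w=cv2.inRange(h,(0,0,130),(180,45,255))
    c=w2px("top",s2w(-.09,-.09,.08))[0]; k=np.zeros_like(w); cv2.circle(k,tuple(int(v) for v in c),42,255,-1)
    d=cv2.inRange(h,(0,0,0),(180,70,110)) if lid else 0*w
    m=cv2.morphologyEx(((w|d)&k),cv2.MORPH_OPEN,np.ones((3,3))); m=biggest(m)
    r=cv2.minAreaRect(cv2.convexHull(np.concatenate(cv2.findContours(w&k&m,0,2)[0])))
    b=px2w("top",cv2.boxPoints(r),.072); s=np.array([w2s(p) for p in b]); e=s[1]-s[0]
    return s.mean(0).round(4),(np.arctan2(e[1],e[0])+np.pi/4)%(np.pi/2)-np.pi/4,np.linalg.norm(e),np.linalg.norm(s[2]-s[1])
E
python3 - <<'E'
from h import *
for f in("top0","top1","top2"):
    im=cv2.imread(f"pics/{f}.png")[:,:,::-1].copy(); print(f,tub_top(im))
im=cv2.imread("pics/top2.png"); cv2.imwrite("pics/top2c.png",cv2.resize(im[140:260,220:370],None,fx=5,fy=5,interpolation=cv2.INTER_CUBIC))
E
```

```text
Traceback (most recent call last):
  File "h.py", line 64, in tub_top
    r=cv2.minAreaRect(cv2.convexHull(np.concatenate(cv2.findContours(w&k&m,0,2)[0])))
                                     ~~~~~~~~~~~~~~^^^^^^^^^^^^^^^^^^^^^^^^^^^^^^^^
ValueError: need at least one array to concatenate
```

```bash
python3 - <<'E'
import re
s=open('h.py').read(); i=s.index("    d=cv2.inRange(h,(0,0,0),(180,70,110)) if"); j=s.index("    r=cv2.minAreaRect(cv2.convexHull(np.conc")
s=s[:i]+"    m=cv2.morphologyEx(w&k,cv2.MORPH_OPEN,np.ones((3,3)))\n"+s[j:].replace("w&k&m","m"); open('h.py','w').write(s)
E
python3 - <<'E'
from h import *
im=cv2.imread("pics/top2.png"); cv2.imwrite("pics/top2c.png",cv2.resize(im[140:260,220:370],None,fx=5,fy=5,interpolation=cv2.INTER_CUBIC))
print(tub_top(im[:,:,::-1].copy()))
E
```

```text
(array([-0.0768, -0.0677]), np.float64(0.30834459855981855), np.float64(0.1418937707771375), np.float64(0.1951524528556962))
```

View pics/top2c.png

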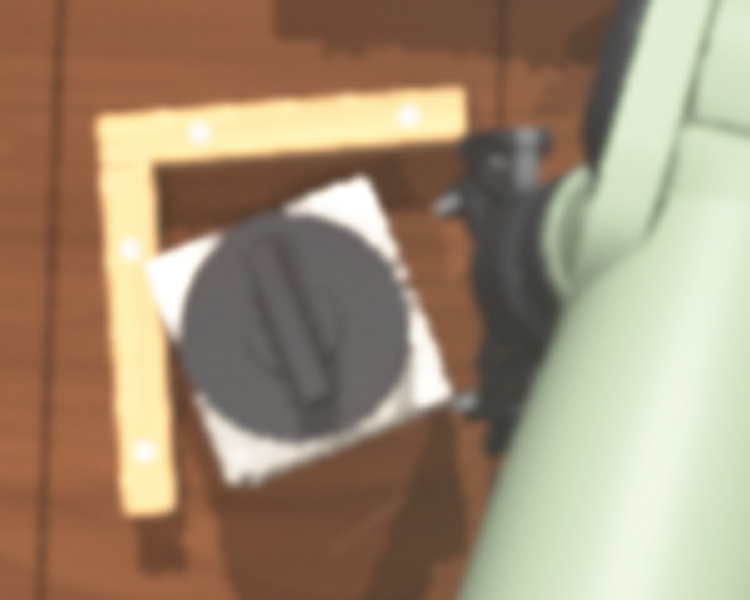

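The push only translated the tub: it jammed cornerwise against the left batten, still turned about 0.3 rad. I'll square it by the grip bar, turning clockwise in the tightening direction, then press both sides flush.

```bash
python3 - <<'E'
from h import *
c=px2w("top",(279.4,205.4),.097)[0]; print("lid c",c,w2s(c))
q=down(.40+np.pi)
reach([c[0],c[1],.2],q); servo_line([c[0],c[1],.104],v=.1)
print("down",np.round(observe()["wrist_force"],1))
command_gripper(0.0); s=observe(); print("grip",s["opening"],s["grasp_force"])
x,y=w2s(c)
servo_line(s2w(min(x,-.088),-.088,.104),v=.04)
servo_line(s2w(-.088,-.088,.104),rot=down(Y+np.pi),v=.01)
s=observe(); print(np.round(s["wrist_force"],1),np.round(s["wrist_torque"],2),s["opening"],s["time"])
servo_line(s2w(-.068,-.068,.104),v=.04)
s=observe(); print(np.round(s["wrist_force"],1),np.round(s["wrist_torque"],2),w2s(s["ee_pos"]),R.from_quat(s["eef_rot"]).as_euler('zyx'),s["time"])
command_gripper(1.0); servo_line(s2w(-.068,-.068,.2),v=.2)
st=observe(); im=camera("top"); cv2.imwrite("pics/t3.png",im[:,:,::-1])
E
```

```text
lid c [0.57410279 0.10632732 0.097     ] [-0.10603945 -0.08207698]
down [ 0.3  0.9 -0.3]
grip 0.18973727389974615 60.429484248161316
[-9.5  4.7  7.9] [1.03 2.04 0.42] 0.189511070509903 19.9583
[-10.6  -9.6   8.4] [-1.92  2.03 -0.15] [-0.07241398 -0.07171637] [ 3.04391991 -0.00779317  3.13285296] 20.8167
```

```bash
python3 - <<'E'
from h import *
command_gripper(1.0)
push(0,-.185,-.138,-.068)
push(1,-.185,-.138,-.066)
s=observe()
# look
p=s2w(-.13,-.065,.33); reach(p,down(np.pi+Y)); im,st=snap("wrist","w4.png"); print(st["time"])
h=cv2.cvtColor(im,cv2.COLOR_RGB2HSV)
cc=w2px("wrist",[s2w(a,b,.072) for a,b in((0,0),(-.13,0),(-.13,-.13),(0,-.13))],st)
big=im.copy(); cv2.polylines(big,[np.int32(cc.round())],True,(255,0,0),1)
x,y=np.int32(cc.mean(0)); cv2.imwrite("pics/w4c.png",cv2.resize(big[max(0,y-100):y+100,x-130:x+130],None,fx=3,fy=3)[:,:,::-1]); print(x,y)
E
```

```text
push end -0.12599999999999995 exp -0.138 F 15.172519074574948 act [-0.13321263 -0.06656205] 29.8417
push end -0.12599999999999995 exp -0.138 F 21.744702418091947 act [-0.06533305 -0.13305165] 39.65
42.6917
323 209
```

View pics/w4c.png

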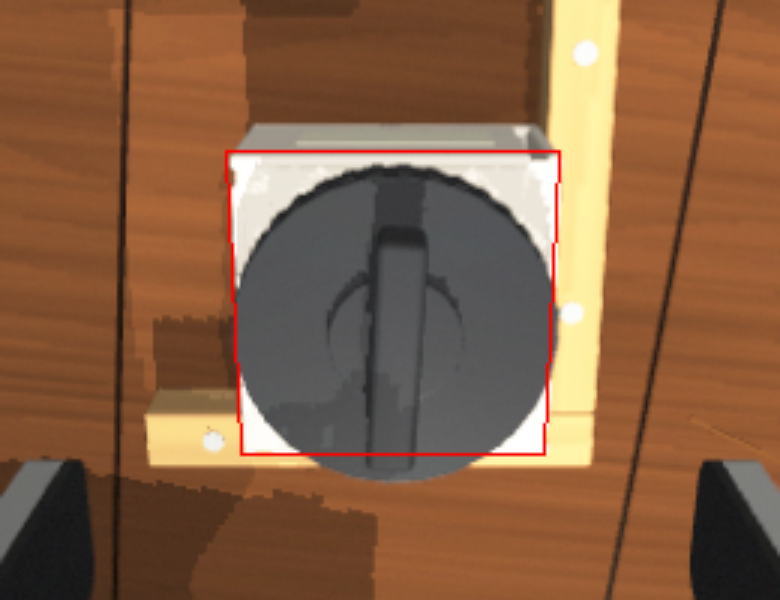

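```bash
sed -i 's/while a<end+.012/while a<end+.022/' h.py; python3 - <<'E'
from h import *
push(0,-.165,-.133,-.066,lim=30)
push(1,-.165,-.133,-.066,lim=28)
E
```

```text
push end -0.11949999999999997 exp -0.133 F 30.922310369270363 act [-0.13222059 -0.06577917] 49.8
push end -0.12249999999999997 exp -0.133 F 30.88648975127815 act [-0.06577646 -0.13294374] 58.5917
```

```bash
cat >> h.py <<'E'
def turn(xy,z,yaw,ang,n):
    f0=None
    for i in range(1,n+1):
        servo_line([xy[0],xy[1],z+.017*ang/(2*np.pi)*i/n],rot=down(yaw+ang*i/n),v=.003)
        if i%3==1 or i==n:
            s=observe(); print(i,np.round(s["wrist_force"],1),np.round(s["wrist_torque"][2],2),round(s["opening"],3),round(s["joints"][5],2),round(s["time"],1))
    return z+.017*ang/(2*np.pi),yaw+ang
E
python3 - <<'E'
from h import *
c=s2w(-.065,-.065,0)[:2]; y0=Y+np.pi
reach([*c,.2],down(y0)); servo_line([*c,.104],v=.12); print(observe()["joints"])
command_gripper(0.0); s=observe(); print("grip",s["opening"],s["grasp_force"],s["wrist_force"])
z,y=turn(c,.104,y0,3.1,10)
command_gripper(1.0); servo_line([*c,.17],v=.15)
snap("wrist","w5.png")
reach([*c,.17],down(y-np.pi)); snap("wrist","w6.png"); print(observe()["time"],observe()["joints"],z,y)
E
```

```text
[ 8.70340424e-02  5.68019526e-01 -1.50887879e-01  8.50516518e-01
  1.10951614e-05 -1.31222802e-02]
grip 0.19518586650269792 59.45193707942963 [-2.58159019  2.99057619  4.25315485]
1 [-2.   1.   3.7] 0.15 0.195 -0.32 63.7
4 [ 0.8 -2.2 -0.8] -0.01 0.191 -1.25 65.0
7 [ 7.7 -4.3 -4.8] -0.15 0.196 -2.18 66.4
10 [ 8.4 -0.9 -3.9] -0.21 0.195 -3.11 67.8
71.7417 [ 8.71209475e-02  5.09633832e-01 -7.06273090e-02  9.90533228e-01
  6.15347026e-06  2.83449537e-02] 0.11238746550094288 6.341792653589794
```

View pics/w6.png

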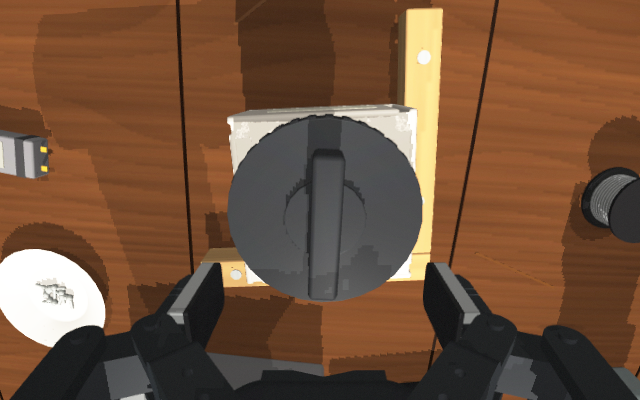

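```bash
python3 - <<'E'
from h import *
c=s2w(-.065,-.065,0)[:2]; y=6.341792653589794-np.pi; z=.11239
servo_line([*c,z],v=.12); command_gripper(0.0); s=observe(); print("grip",s["opening"],s["grasp_force"],np.round(s["wrist_force"],1))
z,y=turn(c,z,y,1.0,4)
servo_line([*c,z+.008],v=.03); s=observe(); print("lift",np.round(s["wrist_force"],1),s["opening"])
servo_line([*c,z+.06],v=.12); s=observe(); print("lift",np.round(s["wrist_force"],1),s["opening"],s["grasp_force"])
im,_=snap("top","t7.png"); cv2.imwrite("pics/t7c.png",cv2.resize(im[130:290,200:420],None,fx=3.4,fy=3.4)[:,:,::-1]); print(s["time"],z,y)
snap("wrist","w7.png")
E
```

```text
grip 0.1935815419425834 58.111549615859985 [-0.5 -1.6  3.5]
1 [ 2.4 -0.4  5.1] 0.17 0.192 -0.22 73.4
4 [ 1.3 -0.1  5.1] 0.28 0.191 -0.97 74.6
lift [0.5 0.  0.7] 0.1907900231583894
lift [ 0.6  0.2 -1.6] 0.19439727107853633 58.82279634475708
75.6083 0.11509563403256222 4.200200000000001
```

View pics/w7.png

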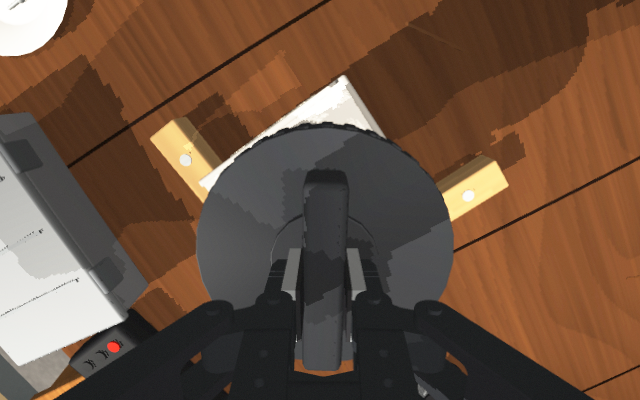

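The lid is off and held; the tub stays in the stop. I'll lay the lid at (0.36, 0.0), then re-check the tub and look for batteries.

```bash
python3 - <<'E'
from h import *
p=[.36,.0]
reach([*p,.12],down(4.2)); s=observe(); print(s["opening"],np.round(s["wrist_force"],1))
servo_line([*p,.040],v=.12); f0=s["wrist_force"][2]
for z in np.arange(.038,.014,-.002):
    servo_line([*p,z],v=.05); F=observe()["wrist_force"][2]-f0
    if F>3: break
print("contact z",z,F)
command_gripper(.5); servo_line([*p,.15],v=.2)
reach([.42,.35,.35],down(np.pi+.5))
im,_=snap("top","t8.png"); cv2.imwrite("pics/t8c.png",cv2.resize(im[120:330,190:520],None,fx=2.4,fy=2.4,interpolation=cv2.INTER_CUBIC)[:,:,::-1]); print(observe()["time"])
E
```

```text
0.19046827462718427 [ 0.6  0.  -0.8]
contact z 0.031999999999999994 6.220943860763862
81.3083
```

View pics/t8c.png

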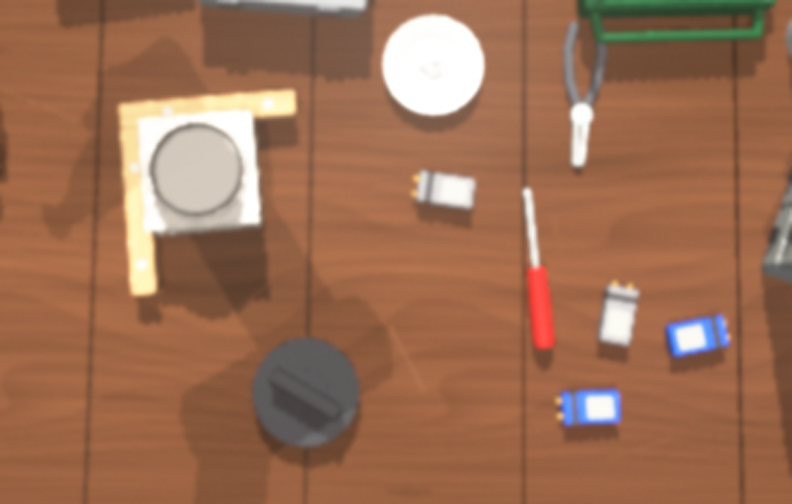

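Grey batteries sit at crop (447,190) and (619,315), i.e. full-image (376,199) and (448,251). They match the description: grey case, dark band, brass terminals. The other two, at crop (697,336) and (591,407), are blue look-alikes to leave alone. The tub is open and flush, and the lid lies bar up at crop (306,392). I'll do the first battery now.

```bash
cat >> h.py <<'E'
def find_batt(approx,fn=None):
    a=np.array(approx[:2]); reach([a[0]-.05,a[1],.25],down(np.pi)); im,st=snap("wrist",fn)
    h=cv2.cvtColor(im,cv2.COLOR_RGB2HSV); m=cv2.inRange(h,(0,0,60),(180,70,255))
    c=w2px("wrist",[*a,.02],st)[0]; k=np.zeros_like(m); cv2.circle(k,tuple(int(v) for v in c),75,255,-1)
    m=cv2.morphologyEx(m&k,cv2.MORPH_CLOSE,np.ones((5,5))); m=cv2.morphologyEx(m,cv2.MORPH_OPEN,np.ones((7,7)))
    n,l,s,cen=cv2.connectedComponentsWithStats(m); i=min((i for i in range(1,n) if s[i,4]>400),key=lambda i:np.hypot(*(cen[i]-c)))
    P=px2w("wrist",np.argwhere(l==i)[:,::-1],.02,st)[:,:2]
    (cx,cy),(w,hh),ang=cv2.minAreaRect(np.float32(P*1000)); ang=np.radians(ang)
    if w<hh: ang+=np.pi/2; w,hh=hh,w
    yaw=ang%np.pi
    print("batt",cx,cy,w,hh,yaw,"px",cen[i].round(),"n",s[i,4]); return np.array([cx,cy])/1000,yaw
def best_yaw(p,yaw,home=0):
    j1=np.arctan2(p[1],p[0]); return min((yaw+k*np.pi for k in range(-3,5)),key=lambda y:abs(np.pi+j1-y-home))
E
python3 - <<'E'
from h import *
p,y=find_batt([.600,-.162],"b1.png"); print(best_yaw(p,y),observe()["time"])
im=cv2.imread("pics/b1.png"); b=np.array([w2px("wrist",[*(p+np.array([np.cos(y),np.sin(y)])*d),.02],observe())[0] for d in(-.033,.033)])
cv2.line(im,*[tuple(int(v) for v in q) for q in b],(0,0,255),1); cv2.imwrite("pics/b1c.png",im)
E
```

```text
batt 599.7032470703125 -163.21115112304688 65.9189682006836 40.06684112548828 1.439349220133256 px [321. 207.] n 1880
1.439349220133256 83.3
```

View pics/b1c.png

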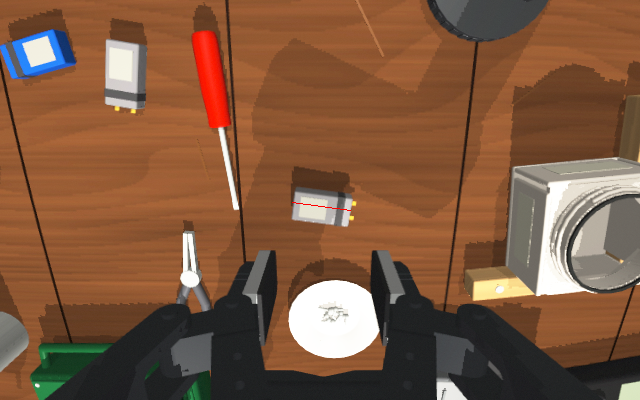

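```bash
cat >> h.py <<'E'
def pick(p,y):
    y=best_yaw(p,y); command_gripper(.75); reach([*p,.12],down(y)); servo_line([*p,.002],v=.12)
    print("down F",np.round(observe()["wrist_force"],1)); command_gripper(0.0); s=observe(); print("grip",s["opening"],s["grasp_force"])
    servo_line([*p,.16],v=.15); s=observe(); print("lifted",s["opening"],s["grasp_force"],np.round(s["wrist_force"],1)); return y
def drop(z=.05):
    c=s2w(-.065,-.065,0)[:2]; y=best_yaw(c,Y+np.pi/2,observe()["joints"][5])
    reach([*c,.16],down(y)); s=observe(); print("above",s["opening"],s["grasp_force"],np.round(s["wrist_force"],1))
    if s["opening"]<.3: return print("LOST")
    servo_line([*c,z],v=.12); s=observe(); print("in",s["opening"],np.round(s["wrist_force"],1))
    command_gripper(.56); servo_line([*c,.18],v=.15); print("t",observe()["time"])
E
python3 - <<'E'
from h import *
pick(np.array([.601,-.1632]),1.439); drop()
reach([.42,.0,.35],down(np.pi))
p,y=find_batt([.457,-.367],"b2.png"); print(observe()["time"])
im,_=snap("top","t9.png"); cv2.imwrite("pics/t9c.png",cv2.resize(im[120:330,190:520],None,fx=2.4,fy=2.4,interpolation=cv2.INTER_CUBIC)[:,:,::-1])
E
```

```text
down F [-0.5  0.2  0.4]
grip 0.3916865580168431 61.5566611289978
lifted 0.390152192750909 60.763617753982544 [ 0.2  0.5 -1.2]
above 0.3945426581873892 60.76839566230774 [-0.6 -0.5 -0.5]
in 0.39247578436735653 [-0.2  0.4 -0.3]
t 91.375
batt 453.63092041015625 -370.4496765136719 69.88998413085938 35.21936798095703 2.966303656956887 px [320. 203.] n 1821
94.375
```

View pics/t9c.png

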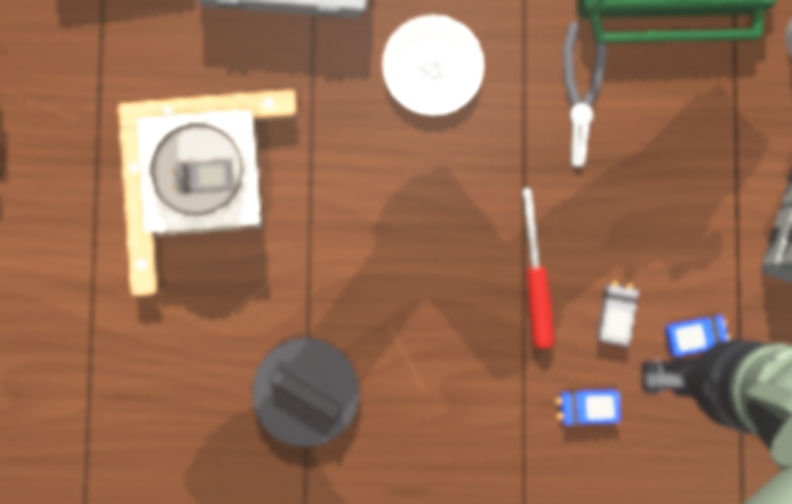

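View pics/b2.png

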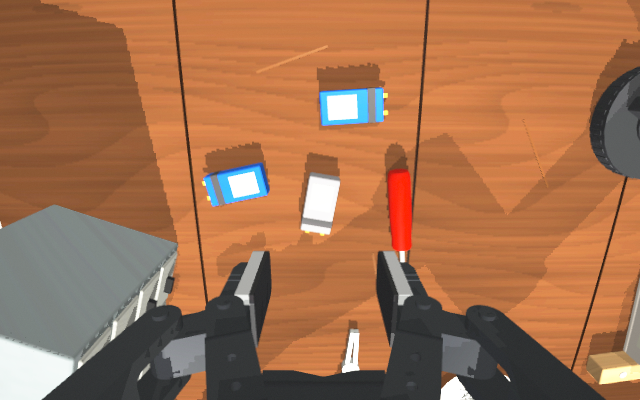

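Battery 1 is in the tub, with the tub and bystanders unchanged. Battery 2 is at wrist pixel (320,203), with a blue look-alike close by on its left, so I'll use a narrower opening.

```bash
sed -i 's/command_gripper(.75)/command_gripper(.56)/' h.py; python3 - <<'E'
from h import *
pick(np.array([.4555,-.3705]),2.966); drop(.06)
reach([.42,.35,.35],down(np.pi+.5))
im,_=snap("top","t10.png"); cv2.imwrite("pics/t10c.png",cv2.resize(im[120:330,190:520],None,fx=2.4,fy=2.4,interpolation=cv2.INTER_CUBIC)[:,:,::-1]); print(observe()["time"])
E
```

```text
down F [-0.5  0.1 -0.5]
grip 0.39515910946271454 61.38264298439026
lifted 0.3911731910436023 60.55630803108215 [ 0.2 -0.4 -0.2]
above 0.39657035427179826 60.57215094566345 [-0.2 -0.3 -0.5]
in 0.3956144184035839 [ 0.6 -0.1 -1.8]
t 101.975
103.4833
```

View pics/t10c.png

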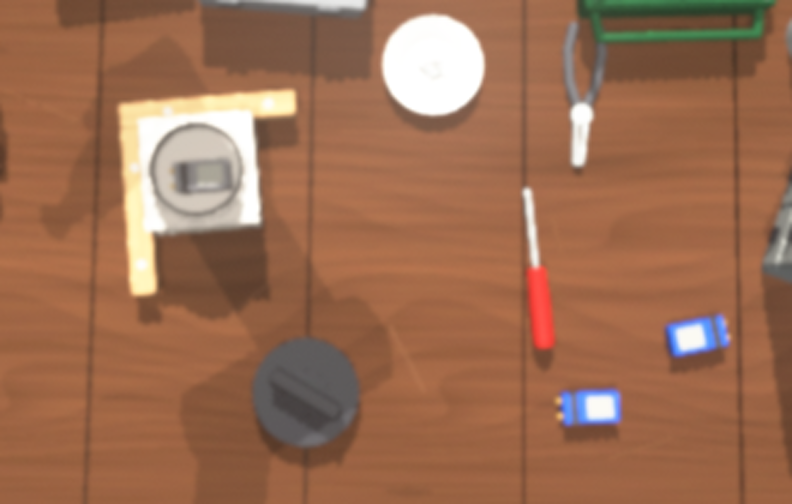

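Both batteries lie in the tub and nothing else has moved. A last gentle press on both sides will confirm the tub is flush; then I'll hand in.

```bash
python3 - <<'E'
from h import *
command_gripper(1.0)
push(0,-.165,-.133,-.066,lim=24)
push(1,-.165,-.133,-.066,lim=22)
reach([.42,.35,.35],down(np.pi+.5)); im,_=snap("top","t11.png")
a=cv2.imread("pics/t10.png").astype(int); b=cv2.imread("pics/t11.png").astype(int)
d=(abs(a-b).max(2)>30).astype(np.uint8); n,l,s,c=cv2.connectedComponentsWithStats(d); print([(c[i].round().tolist(),int(s[i,4])) for i in range(1,n) if s[i,4]>15])
print(observe()["time"])
E
```

```text
push end -0.12249999999999997 exp -0.133 F 25.305505889947913 act [-0.13224308 -0.06579067] 110.8333
push end -0.12549999999999997 exp -0.133 F 23.379589195722236 act [-0.06580189 -0.13303802] 119.125
[([167.0, 252.0], 141), ([150.0, 252.0], 34), ([160.0, 264.0], 21)]
122.275
```

```bash
python3 -c "
from rig import *
print(hand_in())"
```

```text
the job is handed in; nothing more can be done
None
```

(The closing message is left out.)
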